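# Put the carving tools away in their cups

## Robot

A 7-joint arm with a two-finger parallel gripper is mounted at the origin on the work surface. World frame = base frame: x ahead of the robot, y to its left, z up, the work surface at z = 0. Lengths are in m, angles in rad, forces in N, time in s.
With the tool pointing down it reaches from about 0.4 to 0.85 m from the base axis. Payload 4.5 kg.
Tool frame: the origin (TCP) lies at the very end of the fingers, on their centre line; the grasp point (between the pads) lies 19 mm behind it (robot.grip_point_offset is the z of the grasp point in the tool frame, in m); z points along the fingers, y is the line along which they close (so a half turn about z gives the same grasp; the last joint's range is limited). The gripper opens to 85 mm and grips with 20 to 120 N. Pads are 22 mm wide; open, the fingers measure 114 mm over their backs; the gripper's body (76 mm by 85 mm) begins 54 mm behind the grasp point. The pads swing forward as they close: fully open they stand 13 mm farther back than shut.
Start: joints at [-1.167, 0.689, -0.195, 1.565, 0.157, 0.902, -0.215], TCP at [0.226, 0.583, 0.231] pointing down, gripper open.
Joint ranges: [-3.01, 3.01], [-0.46, 2.08], [-1.47, 1.51], [0.13, 2.56], [-1, 4.14], [0.04, 2.09], [-2.66, 2.66]. Speed limits (rad/s): [2.57, 2.57, 3.14, 3.14, 3.14, 3.14, 3.14].

## Interface

Orientations are given as a 3x3 rotation matrix whose columns are the frame's x, y, z axes.
In Python, from plant import robot gives the robot as it stands. The module is installed in compiled form; this text tells all that it offers.
- The arm moves only by the shell command python3 -m jog 'ROWS'. ROWS is JSON, one flat list of numbers, 7 for each row, row after row: the turn, a rotation vector about the tool's x, y, z in degrees, then the shift along the tool's x, y, z in cm, then the closure, from -1 (fully open) to 1 (shut). A call has 1 to 10 rows; each row is the pose to reach, as a shift and turn from the pose commanded when the call began, along the tool's axes at that moment; what a row does not reach only later rows make up. A row lasts 1/8 s, in which the tool goes at most 62.5 mm and 10.7 degrees, less where a joint would pass 70% of its speed; a pose out of reach is approached as far as the arm can. A call with a gripper value outside its range is refused whole. The fingers move at their own pace and stop on an object; the grip force is fixed at half the most. Time passes only in rows, so rows that repeat a pose let the fingers close. It gives the time, the measured TCP pose, the force, the opening and the grip force at its end, in the units of the state.
- robot.sense(): the state, without advancing time (a new reading comes with each control period).
- robot.snapshot(name): name is "scene" or "side" or "wrist"; returns a dict with "pixels" (400x640x3 uint8, red, green, blue), "camera_matrix" (3x3 intrinsics, pixels), "k1" (the pictures are not rectified: a ray, as slopes to the right and down, at radius r is drawn at 1 + k1 r^2 times it, then the intrinsics apply), "view" (4x4, takes a point from world to camera coordinates); the wrist camera has in their place "mount" (4x4, takes a point from camera to tool coordinates, whose origin is the TCP and whose axes are the flange's). Camera axes: x right, y down, z forward; pixel columns grow to the right and rows downward; lengths in m; the calibration is good to about 2 mm. A picture is of the moment at which its call begins: read the wrist's pose just before it. There is no depth.
- robot.close_job(): hands the job in; it is judged then, once.
The state is a dict: "t": time; "joints": joint angles; "qvel": joint speeds; "joint_efforts": joint torques, N m; "tool_pos": TCP position; "orientation": TCP orientation; "wrist_force": force on the tool from outside, world axes, zero at the start; "wrist_torque": the same for the moment, N m; "gripper_width": opening from 0.0 (shut) to 1.0 (fully open); "finger_force": force on a finger pad.
Only numpy, scipy, OpenCV 4.12 (cv2) and the standard library are available. Lean on these libraries where they do the work, as an engineer would, in place of code of your own. Each camera call takes 0.05 s, during which the arm holds its last target. There are 200 camera calls.

## Task

Tidy the carver's bench: stand each of the three carving tools in the cup of its own handle's colour, handle down and blade up, with the handle resting on the bottom of the cup (it may lean against the rim). Leave everything else on the bench where it is and standing.

Things in the scene. Friction and masses are not known exactly. Their poses are not given: they have to be found in the camera images.
- chisel: carving tool lying flat, 180 mm long, 90 g: red square handle 115 mm long, 24 x 24 mm (from 90 mm behind the origin to 25 mm ahead), brass ferrule, then a flat steel chisel blade 16 mm wide. Origin on its long axis, midway (12 mm above the bench as it lies). x axis: along the tool, handle to blade; z: up as it lies.
- chisel_butt (a point): tip of the butt, the red handle's domed end (radius 12 mm), 90 mm behind the tool's origin
- cup_red: red round open cup screwed to the bench, upright: outer diameter 54 mm, inner diameter 46 mm, rim 70 mm above the bench, inner floor 6 mm above the bench; low round wooden foot of 72 mm diameter, 4 mm high. Origin at the centre of its underside, z up.
- gouge: carving tool lying flat, 180 mm long, 90 g: blue square handle 115 mm long, 24 x 24 mm (from 90 mm behind the origin to 25 mm ahead), brass ferrule, then a V-shaped steel gouge blade about 15 mm wide. Origin on its long axis, midway (12 mm above the bench as it lies). x axis: along the tool, handle to blade; z: up as it lies.
- gouge_butt (a point): tip of the butt, the blue handle's domed end (radius 12 mm), 90 mm behind the tool's origin
- cup_blue: blue round open cup screwed to the bench, upright: outer diameter 54 mm, inner diameter 46 mm, rim 70 mm above the bench, inner floor 6 mm above the bench; low round wooden foot of 72 mm diameter, 4 mm high. Origin at the centre of its underside, z up.
- rasp: carving tool lying flat, 180 mm long, 90 g: yellow square handle 115 mm long, 24 x 24 mm (from 90 mm behind the origin to 25 mm ahead), brass ferrule, then a round dark steel rasp of 9 mm diameter. Origin on its long axis, midway (12 mm above the bench as it lies). x axis: along the tool, handle to blade; z: up as it lies.
- rasp_butt (a point): tip of the butt, the yellow handle's domed end (radius 12 mm), 90 mm behind the tool's origin
- cup_yellow: yellow round open cup screwed to the bench, upright: outer diameter 54 mm, inner diameter 46 mm, rim 70 mm above the bench, inner floor 6 mm above the bench; low round wooden foot of 72 mm diameter, 4 mm high. Origin at the centre of its underside, z up.
- tower: carved wooden model of a tower, standing, foot 70 x 70 mm, roof 85 x 85 mm, 208 mm tall; origin at centre of underside; bystander
- glue: white glue bottle with orange cap, standing, 56 mm diameter, 140 mm tall; origin at centre of underside; bystander
- offcut: pale wood offcut 60 x 38 x 30 mm high; origin at centre of underside, x along its length; bystander
- carton: green carton 65 x 40 x 28 mm high with a white band; origin at centre of underside, x along its length; bystander
Not all that is in view belongs to the job. Several things look just like the gouge: the one meant starts farthest to the robot's left. Several things look just like the chisel: the one meant starts farthest from the robot's base.

How it is judged:
At the end, for the whole second after the job is handed in: Each tool stands blade up in the cup of its handle's colour: butt within 20 mm of the cup's axis and less than 20 mm above the bench (cup floor is at 6 mm), leaning less than 0.45 rad (26 degrees), at rest (below 0.05 m/s and 0.5 rad/s) (horizontal distance between chisel_butt and cup_red below 0.02 m and z of chisel_butt in the frame of cup_red below 0.02 m and angle between each of chisel, gouge, rasp's own x axis and vertical below 0.45 rad and linear speed of each of chisel, gouge, rasp below 0.05 m/s and angular speed of each of chisel, gouge, rasp below 0.5 rad/s and horizontal distance between gouge_butt and cup_blue below 0.02 m and z of gouge_butt in the frame of cup_blue below 0.02 m and horizontal distance between rasp_butt and cup_yellow below 0.02 m and z of rasp_butt in the frame of cup_yellow below 0.02 m); the robot touches nothing.
It fails at once if a bystander (tower, glue, offcut or carton) is pushed or carried more than 40 mm from its place (distance of any of tower, glue, offcut, carton from where it was at the start of the episode above 0.04 m).
It fails at once if the tower or the glue bottle is knocked over (angle between any of tower, glue's own z axis and vertical above 0.6 rad).
It also fails if it takes over 72 s, if anything falls off the work surface, if the arm or the gripper's body presses on something with over 40 N, if the wrist force passes 120 N, or if a joint passes its speed limit or range.

## Working session

There is one attempt and no reset: what is moved stays moved. The work goes in short steps, Python scripts to look and compute and a shell command to move; the robot and the scene stay as the last step left them, time stands still between calls to the robot, and variables do not carry over. Pictures are saved under pics/ and viewed, at most 10 in all, crops included, and the job is handed in when it is done.

```bash
mkdir -p pics
python3 - <<'E'
from plant import robot
import cv2,numpy as np,pickle
s=robot.sense();print({k:np.round(v,3).tolist() for k,v in s.items()},robot.grip_point_offset)
d={}
for n in("scene","side","wrist"):
    r=robot.snapshot(n);d[n]=r;cv2.imwrite(f"pics/{n}0.png",r["pixels"][...,::-1])
    print(n,{k:np.round(v,4).tolist() for k,v in r.items() if k!="pixels"})
pickle.dump((s,d),open("s0.pkl","wb"))
E
```

```text
{'t': 0.0, 'joints': [-1.167, 0.69, -0.195, 1.566, 0.157, 0.902, -0.215], 'qvel': [-0.0, -0.001, 0.001, -0.001, 0.002, -0.001, -0.001], 'joint_efforts': [-0.0, -53.961, -1.267, -15.855, 0.009, 0.009, -0.0], 'tool_pos': [0.226, 0.582, 0.23], 'orientation': [[-0.932, 0.361, -0.001], [0.361, 0.932, -0.002], [-0.0, -0.002, -1.0]], 'wrist_force': [-0.831, -0.635, 1.119], 'wrist_torque': [0.041, -0.039, -0.036], 'finger_force': 0.0, 'gripper_width': 1.001} -0.0187
scene {'camera_matrix': [[407.3179, 0.0, 321.2633], [0.0, 407.3179, 206.3605], [0.0, 0.0, 1.0]], 'k1': -0.043, 'view': [[-0.2271, 0.9738, 0.0092, 0.1506], [0.7438, 0.1795, -0.6439, -0.3553], [-0.6287, -0.1393, -0.7651, 1.4896], [0.0, 0.0, 0.0, 1.0]]}
side {'camera_matrix': [[496.1674, 0.0, 315.7275], [0.0, 496.1674, 197.7822], [0.0, 0.0, 1.0]], 'k1': -0.1302, 'view': [[0.9898, -0.1424, -0.0107, -0.4814], [-0.1044, -0.6704, -0.7346, 0.0697], [0.0974, 0.7282, -0.6784, 1.6725], [0.0, 0.0, 0.0, 1.0]]}
wrist {'camera_matrix': [[304.0938, 0.0, 315.3055], [0.0, 304.0938, 200.9693], [0.0, 0.0, 1.0]], 'k1': -0.0539, 'mount': [[0.0006, -0.9482, -0.3175, 0.082], [1.0, 0.0008, -0.0005, 0.0003], [0.0008, -0.3175, 0.9482, -0.1432], [0.0, 0.0, 0.0, 1.0]]}
```

View pics/scene0.png

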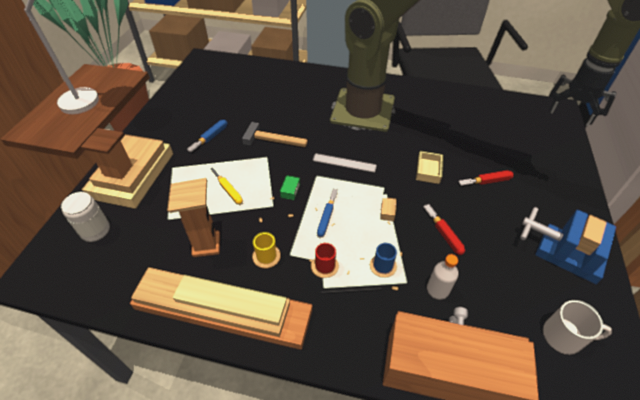

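View pics/side0.png

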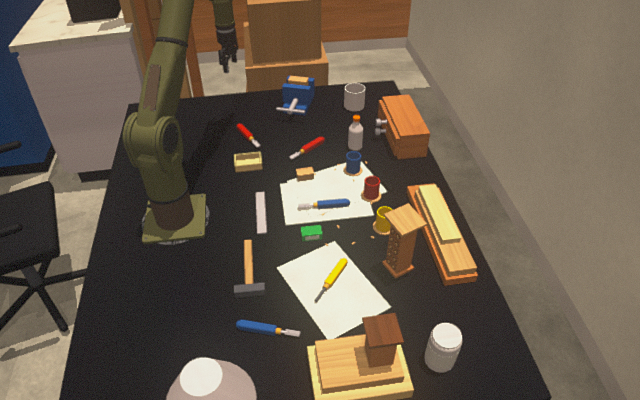

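Scene picture: the gouge candidates are the blue-handled tools at (326,212) and (207,135). +y is to the right, so (326,212) is the leftmost. The chisel candidates are the red-handled tools at (444,228) and (487,178), and (444,228) is farther from the base. The rasp is the only yellow tool, at (228,185). The cups are yellow (265,248), red (325,258) and blue (385,258). The side picture agrees: gouge (325,203), chisel (308,148), rasp (332,278), cups (382,220), (371,187) and (353,162).

```bash
cat > h.py <<'E'
import cv2,numpy as np,pickle
from scipy.spatial.transform import Rotation as R
def undist(r,uv):
    K=r["camera_matrix"];uv=np.atleast_2d(np.array(uv,float))
    d=(uv-[K[0,2],K[1,2]])/[K[0,0],K[1,1]];p=d.copy()
    for _ in range(20): p=d/(1+r["k1"]*(p**2).sum(1,keepdims=True))
    return p
def rays(r,uv,s=None):
    p=undist(r,uv);c=np.c_[p,np.ones(len(p))]
    if "view" in r: T=np.linalg.inv(r["view"])
    else:
        W=np.eye(4);W[:3,:3]=s["orientation"];W[:3,3]=s["tool_pos"];T=W@r["mount"]
    return T[:3,3],c@T[:3,:3].T
def plane(r,uv,z,s=None):
    o,d=rays(r,uv,s);return o+d*((z-o[2])/d[:,2:])
def project(r,P,s=None):
    P=np.atleast_2d(P)
    if "view" in r: T=r["view"]
    else:
        W=np.eye(4);W[:3,:3]=s["orientation"];W[:3,3]=s["tool_pos"];T=np.linalg.inv(W@r["mount"])
    c=P@T[:3,:3].T+T[:3,3];q=c[:,:2]/c[:,2:];q=q*(1+r["k1"]*(q**2).sum(1,keepdims=True))
    K=r["camera_matrix"];return q*[K[0,0],K[1,1]]+[K[0,2],K[1,2]]
def mask(r,col):
    h=cv2.cvtColor(r["pixels"],cv2.COLOR_RGB2HSV);H,S,V=h[...,0],h[...,1],h[...,2]
    return {"red":((H<6)|(H>174))&(S>170)&(V>60),"blue":(H>98)&(H<118)&(S>140)&(V>40),
     "yellow":(H>21)&(H<32)&(S>170)&(V>80),"green":(H>45)&(H<75)&(S>120)&(V>50),"orange":(H>7)&(H<15)&(S>190)&(V>150)}[col].astype(np.uint8)
def blobs(r,col,amin=60):
    n,l,st,c=cv2.connectedComponentsWithStats(mask(r,col))
    return [(st[i,4],c[i],np.argwhere(l==i)[:,::-1]) for i in range(1,n) if st[i,4]>amin]
def axis(pts):
    c=pts.mean(0);w,v=np.linalg.eigh(np.cov((pts-c).T));a=v[:,1];t=(pts-c)@a
    return c,a,t.min(),t.max()
E
python3 - <<'E'
from h import *
s,d=pickle.load(open("s0.pkl","rb"))
for n in("scene","side"):
    r=d[n];print(n)
    for col in("red","blue","yellow","green","orange"):
        for a,c,p in blobs(r,col):
            if a>900 and col!="yellow":continue
            P=plane(r,p,0.016)[:,:2];m,ax,t0,t1=axis(P)
            print(col,a,c.round(0),"xyz@16mm",m.round(3),"ax",ax.round(3),"ends",(m+ax*t0).round(3),(m+ax*t1).round(3))
E
```

```text
scene
red 312 [496. 176.] xyz@16mm [0.255 0.461] ax [-0.488  0.873] ends [0.286 0.405] [0.226 0.513]
red 430 [450. 237.] xyz@16mm [0.523 0.327] ax [-0.83  -0.558] ends [0.572 0.36 ] [0.473 0.293]
red 482 [325. 258.] xyz@16mm [0.668 0.01 ] ax [-0.98  -0.198] ends [0.71  0.019] [0.626 0.002]
blue 113 [163.   1.] xyz@16mm [-0.638 -1.133] ax [-0.1    0.995] ends [-0.629 -1.225] [-0.645 -1.066]
blue 147 [624.  59.] xyz@16mm [-0.642  1.063] ax [-0.896  0.444] ends [-0.354  0.92 ] [-0.941  1.211]
blue 225 [214. 130.] xyz@16mm [ 0.252 -0.471] ax [-0.961  0.277] ends [ 0.309 -0.487] [ 0.196 -0.454]
blue 204 [324. 220.] xyz@16mm [ 0.545 -0.019] ax [-1.     0.021] ends [ 0.601 -0.02 ] [ 0.487 -0.017]
blue 449 [384. 257.] xyz@16mm [0.631 0.161] ax [-0.999  0.045] ends [0.675 0.159] [0.586 0.163]
yellow 184 [230. 189.] xyz@16mm [ 0.499 -0.318] ax [0.631 0.776] ends [ 0.461 -0.364] [ 0.535 -0.273]
yellow 198 [264. 242.] xyz@16mm [ 0.656 -0.159] ax [-0.946 -0.323] ends [ 0.683 -0.15 ] [ 0.626 -0.17 ]
green 323 [289. 187.] xyz@16mm [ 0.449 -0.149] ax [-0.996 -0.088] ends [ 0.495 -0.145] [ 0.401 -0.1
[... 205 characters left out ...]
9 [296.  86.] xyz@16mm [0.507 0.777] ax [-0.936  0.351] ends [0.565 0.755] [0.448 0.799]
blue 664 [ 13. 126.] xyz@16mm [-0.786  0.695] ax [-0.477  0.879] ends [-0.616  0.381] [-0.965  1.024]
blue 222 [ 12. 158.] xyz@16mm [-0.703  0.437] ax [-0.77   0.638] ends [-0.633  0.379] [-0.757  0.482]
blue 268 [255. 325.] xyz@16mm [ 0.252 -0.473] ax [-0.952  0.307] ends [ 0.304 -0.489] [ 0.2   -0.456]
yellow 67 [382. 211.] xyz@16mm [ 0.7   -0.088] ax [0.652 0.758] ends [ 0.68  -0.111] [ 0.719 -0.066]
yellow 193 [336. 271.] xyz@16mm [ 0.501 -0.317] ax [0.628 0.778] ends [ 0.469 -0.357] [ 0.537 -0.273]
green 195 [311. 230.] xyz@16mm [ 0.451 -0.14 ] ax [-1.    -0.002] ends [ 0.483 -0.14 ] [ 0.418 -0.14 ]
```

Run:
```python
from h import *
s,d=pickle.load(open("s0.pkl","rb"))
sel={"red":([325,258],[371,187]),"blue":([384,257],[353,162]),"yellow":([264,242],[382,211])}
for col,(a,b) in sel.items():
    res=[]
    for n,q in(("scene",a),("side",b)):
        r=d[n];m=mask(r,col).copy()
        h=cv2.cvtColor(r["pixels"],cv2.COLOR_RGB2HSV)
        if col=="yellow": m=((h[...,0]>20)&(h[...,0]<33)&(h[...,1]>150)).astype(np.uint8)
        if col=="blue": m=((h[...,0]>98)&(h[...,0]<120)&(h[...,1]>110)).astype(np.uint8)
        Y,X=np.mgrid[:400,:640];m[(abs(X-q[0])>24)|(abs(Y-q[1])>28)]=0
        nn,l,st,c=cv2.connectedComponentsWithStats(m);i=1+st[1:,4].argmax();p=np.argwhere(l==i)[:,::-1]
        p=np.concatenate([p+[.5,0],p-[.5,0],p])
        o,dr=rays(r,p);az=np.arctan2(dr[:,1],dr[:,0]);az=np.unwrap(az)
        mid=(az.max()+az.min())/2;hw=(az.max()-az.min())/2
        res.append((o,mid,hw));print(col,n,st[i],"dist by width",(o[:2]+.027/np.sin(hw)*np.array([np.cos(mid),np.sin(mid)])).round(3))
    A=np.array([[-np.sin(m),np.cos(m)] for _,m,_ in res]);bb=[A[i]@res[i][0][:2] for i in(0,1)]
    print(col,"axis",np.linalg.solve(A,bb).round(4))
r=d["scene"]
print("tower foot/glue/offcut",plane(r,[[207,249],[440,294],[388,214]],0).round(3).tolist())
print("side",plane(d["side"],[[398,267],[355,147],[305,177]],0).round(3).tolist())
r0=d["scene"]["pixels"][100:300,180:500]
cv2.imwrite("pics/crop.png",cv2.resize(r0,None,fx=2.5,fy=2.5,interpolation=cv2.INTER_CUBIC)[...,::-1])
```

```text
red scene [316 244  19  29 482] dist by width [0.618 0.001]
red side [365 177  15  10  46] dist by width [0.698 0.058]
red axis [0.6849 0.0144]
blue scene [374 244  22  28 469] dist by width [0.581 0.164]
blue side [346 151  15  10  47] dist by width [0.642 0.135]
blue axis [0.6476 0.1603]
yellow scene [252 232  24  31 556] dist by width [ 0.748 -0.115]
yellow side [376 206  17  26 196] dist by width [ 0.711 -0.075]
yellow axis [ 0.6881 -0.1443]
tower foot/glue/offcut [[0.705, -0.305, 0.0], [0.696, 0.311, 0.0], [0.471, 0.153, 0.0]]
side [[0.694, -0.32, 0.0], [0.686, 0.296, 0.0], [0.467, 0.145, 0.0]]
```

View pics/crop.png

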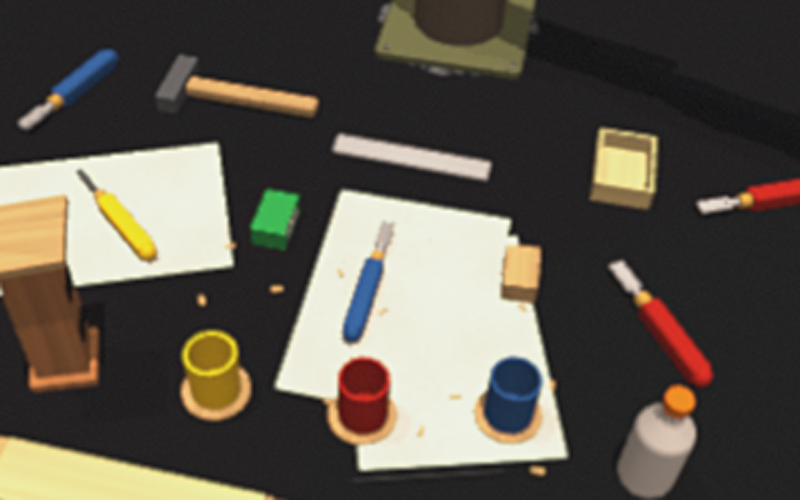

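The crop confirms the choice: gouge at crop (365,290), chisel at (665,320), rasp at (120,215). Next I'll go above the cups for a wrist view.

```bash
python3 -m jog '[0,0,-21,-40,-46,-15,-1,0,0,-21,-40,-46,-15,-1,0,0,-21,-40,-46,-15,-1,0,0,-21,-40,-46,-15,-1,0,0,-21,-40,-46,-15,-1,0,0,-21,-40,-46,-15,-1,0,0,-21,-40,-46,-15,-1,0,0,-21,-40,-46,-15,-1,0,0,-21,-40,-46,-15,-1,0,0,-21,-40,-46,-15,-1]'
cat > st.py <<'E'
from h import *
from plant import robot
import json,os
def log():
    s=robot.sense();f=open("log.txt","a");f.write(json.dumps([np.array(s[k]).tolist() for k in("joints","tool_pos","orientation")])+"\n")
    return s
def show():
    s=log();print("t",round(s["t"],2),"j",np.round(s["joints"],2).tolist(),"p",np.round(s["tool_pos"],4).tolist(),"R",np.round(s["orientation"],3).tolist(),"w",round(s["gripper_width"],3),"ff",round(s["finger_force"],1),"F",np.round(s["wrist_force"],1).tolist())
    return s
E
python3 - <<'E'
from st import *
s=show();r=robot.snapshot("wrist");cv2.imwrite("pics/w1.png",r["pixels"][...,::-1]);pickle.dump((s,r),open("w1.pkl","wb"))
E
```

```text
t: 1.4
tool_pos: [0.4319, 0.0099, 0.3812]
orientation: [[-1.0, 0.003, 0.0], [0.003, 1.0, 0.0], [-0.0, 0.0, -1.0]]
wrist_force: [0.9, -0.4, -0.7]
gripper_width: 1.005
finger_force: 0.0
t 1.4 j [0.08, 0.25, -0.27, 1.87, 0.08, 1.03, 1.34] p [0.4319, 0.0099, 0.3812] R [[-1.0, 0.003, 0.0], [0.003, 1.0, 0.0], [-0.0, 0.0, -1.0]] w 1.005 ff 0.0 F [0.9, -0.4, -0.7]
```

View pics/w1.png

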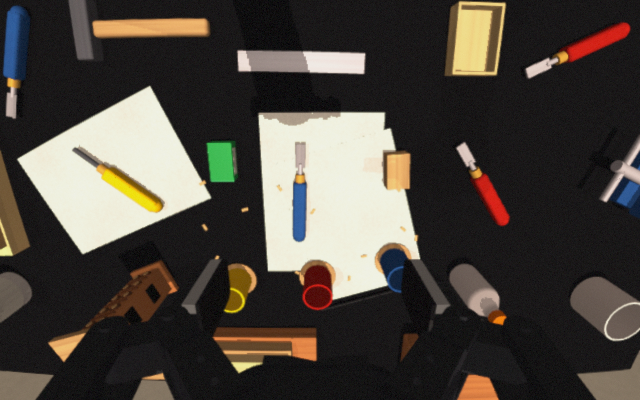

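Wrist picture: rasp (120,185), gouge (300,205), chisel (485,185), carton (222,160), offcut (397,170). Cup rims are at yellow (235,300), red (318,295) and blue (397,278), the last partly behind a finger. Tower (150,290), glue (478,290).

Run:
```python
from h import *
s0,d=pickle.load(open("s0.pkl","rb"));s,r=pickle.load(open("w1.pkl","rb"))
def cupmask(r,col,q,w,hh):
    h=cv2.cvtColor(r["pixels"],cv2.COLOR_RGB2HSV);H,S,V=h[...,0],h[...,1],h[...,2]
    m={"red":((H<8)|(H>172))&(S>150)&(V>35),"blue":(H>98)&(H<122)&(S>120)&(V>30),"yellow":(H>20)&(H<33)&(S>150)&(V>40)}[col].astype(np.uint8)
    Y,X=np.mgrid[:400,:640];m[(abs(X-q[0])>w)|(abs(Y-q[1])>hh)]=0
    nn,l,st,c=cv2.connectedComponentsWithStats(m);i=1+st[1:,4].argmax();return np.argwhere(l==i)[:,::-1]
for col,a,b in(("red",[325,258],[318,288]),("blue",[384,257],[395,272]),("yellow",[264,247],[237,290])):
    for n,rr,ss,q in(("scene",d["scene"],None,a),("wrist",r,s,b)):
        p=cupmask(rr,col,q,24,30);o,dr=rays(rr,p,ss);az=np.unwrap(np.arctan2(dr[:,1],dr[:,0]));mid=(az.max()+az.min())/2
        P=o+dr*((.07-o[2])/dr[:,2:]);e=np.array([np.cos(mid),np.sin(mid)])
        t=(P[:,:2]-o[:2])@e; far=np.sort(t)[-3:].mean()
        print(col,n,len(p),"center",(o[:2]+e*(far-.026)).round(4),"halfwidth mm",((az.max()-az.min())/2*(far-.027)*1e3).round(1))
for col in("red","blue","yellow"):
    for a,c,p in blobs(r,col):
        P=plane(r,p,0.018,s)[:,:2];m,ax,t0,t1=axis(P)
        if t1-t0>.09:print(col,a,c.round(0),m.round(4),ax.round(3),"len",(t1-t0).round(3),"mid",(m+ax*(t0+t1)/2).round(4))
```

```text
red scene 499 center [0.6858 0.0153] halfwidth mm 23.4
red wrist 1107 center [0.6838 0.0121] halfwidth mm 26.6
blue scene 464 center [0.6519 0.1598] halfwidth mm 22.6
blue wrist 748 center [0.6441 0.1579] halfwidth mm 25.2
yellow scene 556 center [ 0.687  -0.1449] halfwidth mm 29.1
yellow wrist 585 center [ 0.6916 -0.142 ] halfwidth mm 25.0
red 1128 [597.  41.] [0.2525 0.4582] [-0.418  0.908] len 0.123 mid [0.2532 0.4568]
red 886 [491. 200.] [0.5183 0.3245] [-0.799 -0.601] len 0.12 mid [0.5182 0.3244]
red 1087 [317. 288.] [0.7    0.0128] [-1.    -0.003] len 0.101 mid [0.7003 0.0128]
blue 1595 [16. 43.] [ 0.2511 -0.4699] [-0.941  0.338] len 0.116 mid [ 0.2517 -0.4702]
blue 711 [628. 196.] [0.512  0.5942] [0.681 0.732] len 0.096 mid [0.5181 0.6008]
blue 617 [299. 211.] [ 0.5391 -0.019 ] [-1.     0.028] len 0.108 mid [ 0.5412 -0.0191]
blue 724 [393. 268.] [0.6559 0.159 ] [-0.987 -0.159] len 0.096 mid [0.6631 0.1601]
yellow 657 [130. 191.] [ 0.5002 -0.3195] [0.622 0.783] len 0.112 mid [ 0.5016 -0.3178]
```

```bash
cat > fk.py <<'E'
from h import *
import json,itertools
from scipy.optimize import least_squares
def fk(q,p,sg):
    h,a1,d3,a3,d5,a5,d7,o1,o7=p
    T=np.eye(4)
    def rot(ax,th):
        M=np.eye(4);M[:3,:3]=R.from_euler(ax,th).as_matrix();return M
    def tr(x,z):
        M=np.eye(4);M[0,3]=x;M[2,3]=z;return M
    return rot('z',sg[0]*q[0]+o1)@tr(a1,h)@rot('y',q[1])@rot('z',sg[1]*q[2])@tr(a3,d3)@rot('y',q[3])@tr(-a3,0)@rot('z',sg[2]*q[4])@tr(0,d5)@rot('y',q[5])@tr(a5,0)@rot('z',sg[3]*q[6]+o7)@tr(0,d7)
def data():
    L=[json.loads(l) for l in open("log.txt")];s,_=pickle.load(open("s0.pkl","rb"))
    L.insert(0,[s["joints"],s["tool_pos"],s["orientation"]]);return [[np.array(x) for x in l] for l in L]
def res(p,sg,D):
    e=[]
    for q,t,O in D:
        T=fk(q,p,sg);e+=list(T[:3,3]-t)+list((T[:3,:3]-O).ravel()*.3)
    return np.array(e+[0.002*p[1],.002*p[3],.002*p[5]])
def fit():
    D=data();best=None
    for sg in itertools.product((1,-1),repeat=4):
        for o1 in(0,np.pi/2,-np.pi/2,np.pi):
          for o7 in(0,np.pi,np.pi/2,-np.pi/2):
            f=least_squares(res,[.33,0,.35,0,.35,0,.25,o1,o7],args=(sg,D),max_nfev=30)
            if best is None or f.cost<best[0]:best=(f.cost,f.x,sg)
    pickle.dump(best,open("fk.pkl","wb"));return best
E
python3 -c "
from fk import *
b=fit();print(b[0],b[1].round(4),b[2],len(data()));print(np.abs(res(b[1],b[2],data())).max())"
```

```text
2.99128037510516e-08 [ 9.1524  0.1143  0.5848  0.0384  0.1572  0.019   9.2811 -0.0162  1.5546] (-1, -1, -1, -1) 2
0.00022863120109243036
```

```bash
python3 -m jog '[0,30,0,0,0,0,-1,0,30,0,0,0,0,-1,0,30,0,0,0,0,-1,0,30,0,0,0,0,-1]' >/dev/null; python3 -c "from st import *;show()"; python3 -m jog '[35,-30,0,0,0,0,-1,35,-30,0,0,0,0,-1,35,-30,0,0,0,0,-1,35,-30,0,0,0,0,-1,35,-30,0,0,0,0,-1,35,-30,0,0,0,0,-1]'>/dev/null;python3 -c "
from st import *;show()
from fk import *
b=fit();print(b[0],b[1].round(4),b[2],len(data()));print(np.abs(res(b[1],b[2],data())).max())"
```

```text
t 1.95 j [0.05, 0.56, -0.25, 1.5, 0.03, 1.62, 1.36] p [0.4326, 0.012, 0.3782] R [[-0.864, 0.004, -0.503], [0.003, 1.0, 0.002], [0.503, 0.0, -0.864]] w 1.001 ff 0.0 F [-0.5, -0.7, 0.1]
t 2.7 j [-0.39, 0.34, -0.21, 1.92, 0.61, 1.26, 0.83] p [0.4304, 0.0126, 0.3812] R [[-0.988, -0.142, 0.061], [-0.152, 0.824, -0.546], [0.028, -0.548, -0.836]] w 1.001 ff 0.0 F [0.1, -0.7, 0.6]
0.00019044476626382543 [ 2.9800e-01  1.0030e-01  5.5670e-01 -1.5000e-03  2.5860e-01  2.3100e-02
  3.3350e-01 -3.5800e-02  1.5377e+00] (-1, -1, -1, -1) 4
0.010396947255353728
```

```bash
cat > fk2.py <<'E'
from fk import *
def fk2(q,p):
    T=np.eye(4);p=np.asarray(p);tr=p[:21].reshape(7,3);off=p[21:28]
    ax='zyzyzyz';sg=[-1,1,-1,1,-1,1,-1]
    for i in range(7):
        M=np.eye(4);M[:3,:3]=R.from_euler(ax[i],sg[i]*q[i]+off[i]).as_matrix();M[:3,3]=M[:3,:3]@tr[i];T=T@M
    return T
P0=np.zeros(28);P0[[2,8,14]]=.3,.55,.26;P0[20]=.33;P0[0]=.08;P0[27]=np.pi/2
def res2(p,D):
    e=[]
    for q,t,O in D:
        T=fk2(q,p);e+=list(T[:3,3]-t)+list((T[:3,:3]-O).ravel()*.3)
    return np.r_[e,0.003*(p-P0)[:21],.03*(p-P0)[21:]]
def fit2():
    D=data();f=least_squares(res2,P0,args=(D,));pickle.dump(f.x,open("fk2.pkl","wb"))
    n=12*len(D);return f.x,np.abs(f.fun[:n]).max()
def ik(p,target,q0,zdir=None):
    lo=np.array([-3.01,-.46,-1.47,.13,-1,.04,-2.66])+.03;hi=np.array([3.01,2.08,1.51,2.56,4.14,2.09,2.66])-.03
    def f(q):
        T=fk2(q,p);return np.r_[(T[:3,3]-target[:3,3])*3,(T[:3,:3]-target[:3,:3]).ravel(),.003*(q-q0)]
    s=least_squares(f,np.clip(q0,lo+.01,hi-.01),bounds=(lo,hi));return s.x,np.abs(s.fun[:12]).max()
E
python3 -c "
from fk2 import *
x,e=fit2();print(e);print(x[:21].reshape(7,3).round(3));print(x[21:].round(3))"
```

```text
1.6896379915355003e-06
[[ 0.06  -0.014  0.295]
 [ 0.008 -0.014  0.008]
 [ 0.01  -0.014  0.558]
 [-0.006 -0.014  0.004]
 [-0.009  0.016  0.264]
 [ 0.018  0.016  0.001]
 [-0.005 -0.     0.331]]
[-0.     0.     0.    -0.    -0.     0.     1.571]
```

```bash
cat > plan.py <<'E'
from fk2 import *
def Rm(z,x):
    z=np.array(z,float);x=np.array(x,float);return np.c_[x,np.cross(z,x),z]
def T_(Rr,p):
    T=np.eye(4);T[:3,:3]=Rr;T[:3,3]=p;return T
tools={"rasp":((.5005,-.3180),(-.626,-.780),(.688,-.144)),"gouge":((.5425,-.019),(-.9996,.028),(.648,.160)),"chisel":((.5205,.326),(-.81,-.586),(.685,.014))}
def horiz(b,phi,xs,k):  # k=0 down..1 horizontal pitched to phi with tool's blade up
    h=np.array([np.cos(phi),np.sin(phi),0]);u=np.array([0,0,1.]);a=k*np.pi/2
    return Rm(-u*np.cos(a)+h*np.sin(a),xs*(h*np.cos(a)+u*np.sin(a)))
E
python3 - <<'E'
from plan import *
p=pickle.load(open("fk2.pkl","rb"));q0=data()[1][0]
for n,(hc,b,c) in tools.items():
  b=np.array(b)/np.hypot(*b);g=np.array(hc)+b*.04
  for xs in(1,-1):
    R0=Rm([0,0,-1],xs*np.r_[b,0]);q,e=ik(p,T_(R0,[*g,.003]),q0);ql,el=ik(p,T_(R0,[*g,.3]),q)
    print(n,xs,"grasp err",round(e,3),q.round(2),"lift",round(el,3),ql.round(2)[4:])
    for phi in(-90,-60,-30,0):
        f=np.radians(phi);qq=ql;E=[]
        pre=np.array([.55,c[1],.30])
        for k in(0,.25,.5,.75,1):
            qq,e=ik(p,T_(horiz(b,f,xs,k),pre),qq);E.append(round(e,3))
        h=np.array([np.cos(f),np.sin(f)])
        for z in(.3,.2,.105):
            qq,e=ik(p,T_(horiz(b,f,xs,1),[*(np.array(c)+.009*h),z]),qq);E.append(round(e,3))
        print("  phi",phi,E,qq.round(2))
E
```

```text
rasp 1 grasp err 0.0 [ 0.74  1.01 -0.4   1.87  0.87  0.45  2.16] lift 0.0 [0.43 1.15 2.58]
  phi -90 [np.float64(0.0), np.float64(0.0), np.float64(0.0), np.float64(0.0), np.float64(0.0), np.float64(0.0), np.float64(0.0), np.float64(0.0)] [-0.23  1.46 -0.2   1.24  1.42  1.86  1.97]
  phi -60 [np.float64(0.093), np.float64(0.0), np.float64(0.0), np.float64(0.0), np.float64(0.044), np.float64(0.0), np.float64(0.0), np.float64(0.0)] [-0.17  1.46 -0.37  1.89  1.82  1.98  1.48]
  phi -30 [np.float64(0.258), np.float64(0.096), np.float64(0.0), np.float64(0.173), np.float64(0.374), np.float64(0.059), np.float64(0.034), np.float64(0.0)] [-0.27  1.68  0.22  2.43  2.21  2.06  0.68]
  phi 0 [np.float64(0.357), np.float64(0.062), np.float64(0.0), np.float64(0.165), np.float64(0.346), np.float64(0.127), np.float64(0.123), np.float64(0.069)] [ 0.51  1.6  -0.76  2.48  3.59  2.06  2.63]
rasp -1 grasp err 0.0 [ 0.54  0.98  0.11  2.04 -0.64  0.15  0.56] lift 0.0 [-0.31  1.    0.28]
  phi -90 [np.float64(0.0), np.float64(0.0), np.float64(0.0), np.float64(0.0), np.float64(0.0), np.float64(0.0), np.float6
[... 3496 characters left out ...]
), np.float64(0.0), np.float64(0.0), np.float64(0.0), np.float64(0.0)] [-0.74  1.64  0.94  1.06  0.42  1.35 -0.6 ]
  phi -60 [np.float64(0.0), np.float64(0.0), np.float64(0.0), np.float64(0.0), np.float64(0.0), np.float64(0.0), np.float64(0.0), np.float64(0.0)] [-0.9   1.62  0.82  1.72  1.17  0.74 -1.42]
  phi -30 [np.float64(0.0), np.float64(0.0), np.float64(0.0), np.float64(0.11), np.float64(0.192), np.float64(0.0), np.float64(0.0), np.float64(0.0)] [-0.45  1.57 -0.17  2.26  1.97  2.06 -2.11]
  phi 0 [np.float64(0.0), np.float64(0.0), np.float64(0.023), np.float64(0.228), np.float64(0.505), np.float64(0.203), np.float64(0.168), np.float64(0.062)] [ 0.36  1.97 -1.44  2.51  3.66  2.06  0.3 ]
```

```bash
cat > go.py <<'E'
from st import *
from plan import *
def to(Rt,p,lab=""):
    s=robot.sense();O=np.array(s["orientation"]);v=np.degrees(R.from_matrix(O.T@Rt).as_rotvec());d=O.T@(np.array(p)-s["tool_pos"])*100
    print(lab,"turn",v.round(1),"shift",d.round(2),"rows~",round(max(np.linalg.norm(v)/10.7,np.linalg.norm(d)/6.25),1))
def down(yaw): 
    a=np.radians(yaw);return Rm([0,0,-1],[np.cos(a),np.sin(a),0])
def tilt(phi,deg): return horiz(None,np.radians(phi),1,deg/90)
E
python3 -c "
from go import *
to(down(-128.8),[.4755,-.349,.13])"
```

```text
turn [-31.1 -13.8 -40.8] shift [  0.34 -16.66  41.01] rows~ 7.1
```

```bash
python3 -m jog '[-31,-14,-41,0.3,-16.7,41,-1,-31,-14,-41,0.3,-16.7,41,-1,-31,-14,-41,0.3,-16.7,41,-1,-31,-14,-41,0.3,-16.7,41,-1,-31,-14,-41,0.3,-16.7,41,-1,-31,-14,-41,0.3,-16.7,41,-1,-31,-14,-41,0.3,-16.7,41,-1,-31,-14,-41,0.3,-16.7,41,-1,-31,-14,-41,0.3,-16.7,41,-1,-31,-14,-41,0.3,-16.7,41,-1]' >/dev/null
python3 - <<'E'
from go import *
s=show();r=robot.snapshot("wrist")
for a,c,p in blobs(r,"yellow",200):
    P=plane(r,p,.02,s)[:,:2];m,ax,t0,t1=axis(P);print(a,c.round(),m.round(4),ax.round(3),round(t1-t0,3),"mid",(m+ax*(t0+t1)/2).round(4))
to(down(-128.8),[.4755,-.349,.003])
E
```

```text
t 3.95 j [0.8, 0.8, -0.43, 1.76, 0.49, 0.69, 2.57] p [0.4756, -0.3508, 0.1306] R [[-0.627, -0.779, 0.003], [-0.779, 0.627, -0.001], [-0.001, -0.003, -1.0]] w 0.997 ff 0.0 F [0.6, -0.3, 0.8]
2191 [318. 240.] [ 0.5007 -0.3161] [0.621 0.784] 0.104 mid [ 0.5019 -0.3146]
 turn [-0.2  0.1  0.1] shift [-0.    0.17 12.82] rows~ 2.1
```

```bash
python3 -m jog '[0,0,0,0,0.1,9,-1,0,0,0,0,0.1,12.7,-1,0,0,0,0,0.1,12.7,-1,0,0,0,0,0.1,12.7,-1,0,0,0,0,0.1,12.7,1,0,0,0,0,0.1,12.7,1,0,0,0,0,0.1,12.7,1,0,0,0,0,0.1,12.7,1,0,0,0,0,0.1,12.7,1,0,0,0,0,0.1,12.7,1]' >/dev/null
python3 - <<'E'
from go import *
s=show()
to(down(-128.8),[.4755,-.349,.28],"lift")
E
```

```text
t 5.25 j [0.73, 0.99, -0.3, 1.8, 0.61, 0.44, 2.46] p [0.4755, -0.3505, 0.0042] R [[-0.626, -0.78, 0.003], [-0.78, 0.626, -0.003], [0.0, -0.004, -1.0]] w 0.265 ff 59.9 F [-0.5, 0.1, 7.6]
lift turn [-0.2 -0.   0.1] shift [-1.100e-01 -1.000e-02 -2.758e+01] rows~ 4.4
```

```bash
python3 -m jog '[0,0,0,0,0,-6,1,0,0,0,0,0,-12,1,0,0,0,0,0,-18,1,0,0,-15,-5,2,-24,1,0,0,-69,-26,7.5,-27.6,1,0,0,-69,-26,7.5,-27.6,1,0,0,-69,-26,7.5,-27.6,1,0,0,-69,-26,7.5,-27.6,1,0,0,-69,-26,7.5,-27.6,1,0,0,-69,-26,7.5,-27.6,1]' >/dev/null
python3 - <<'E'
from go import *
s=show()
h=np.array([np.cos(-np.pi/3),np.sin(-np.pi/3)])
to(tilt(-60,0),[.58,-.1,.28],"pre")
to(tilt(-60,81),[.60,-.05,.28],"tilted")
x,e=fit2();print("fit",e)
E
```

```text
t 6.5 j [0.71, 0.97, -1.47, 1.75, 1.03, 1.4, 2.65] p [0.5546, -0.0644, 0.2468] R [[0.461, -0.887, 0.026], [-0.886, -0.461, -0.041], [0.048, -0.005, -0.999]] w 0.268 ff 59.3 F [-0.4, 1.0, -1.5]
pre turn [-0.2 -2.8 -2.5] shift [ 4.48 -0.63 -3.11] rows~ 0.9
tilted turn [ 1.6 78.2 -2.2] shift [ 0.97 -4.71 -3.26] rows~ 7.3
fit 3.582360082382552e-06
```

```bash
python3 -m jog '[2,78,-2,1,-4.7,-3.3,1,2,78,-2,1,-4.7,-3.3,1,2,78,-2,1,-4.7,-3.3,1,2,78,-2,1,-4.7,-3.3,1,2,78,-2,1,-4.7,-3.3,1,2,78,-2,1,-4.7,-3.3,1,2,78,-2,1,-4.7,-3.3,1,2,78,-2,1,-4.7,-3.3,1,2,78,-2,1,-4.7,-3.3,1,2,78,-2,1,-4.7,-3.3,1]' >/dev/null
python3 - <<'E'
from go import *
s=show()
c=np.array([.688,-.144]);h=np.array([np.cos(-np.pi/3),np.sin(-np.pi/3)])
to(tilt(-60,81),[*(c+.009*h),.20],"above")
E
```

```text
t 7.75 j [-0.15, 1.05, -0.75, 2.07, 1.59, 2.04, 1.71] p [0.6016, -0.0503, 0.284] R [[0.068, -0.867, 0.493], [-0.146, -0.498, -0.855], [0.987, -0.013, -0.16]] w 0.266 ff 59.7 F [0.0, -0.5, -1.1]
above turn [ 0.   0.2 -0.8] shift [-6.19 -2.71 14.5 ] rows~ 2.6
```

```bash
cat >> go.py <<'E'
def place(c,phi,deg,zb,Lg,off=.008,lab=""):
    Rt=tilt(phi,deg);x,z=Rt[:,0],Rt[:,2];mid=.032*x[:2]  # handle centred at mid depth
    b=np.r_[np.array(c)-mid,zb];to(Rt,b+Lg*x+off*z,lab)
def butt(Lg,off=.008):
    s=robot.sense();O=np.array(s["orientation"]);p=np.array(s["tool_pos"])-off*O[:,2]-Lg*O[:,0];return p,O[:,0]
def check(col,L,lo,hi,names=("scene","side")):
    # handle centreline seen vs expected, as pixel offset of blob axis near expected line
    p,x=butt(L)
    for n in names:
        r=robot.snapshot(n);q=project(r,[p+x*lo,p+x*hi]);m=mask(r,col);d=(q[1]-q[0]);Ln=np.linalg.norm(d);d/=Ln;nn=np.array([-d[1],d[0]])
        pts=np.argwhere(m)[:,::-1];t=(pts-q[0])@d;u=(pts-q[0])@nn;k=(t>-25)&(t<Ln+25)&(abs(u)<14)
        if k.sum()<10:print(n,"few");continue
        print(n,"expected",q.round(1).tolist(),"len",Ln.round(1),"seen t",t[k].min().round(1),t[k].max().round(1),"u by quarter",[round(float(u[k&(t>a*Ln)&(t<=(a+.25)*Ln)].mean()),1) if (k&(t>a*Ln)&(t<=(a+.25)*Ln)).any() else None for a in(0,.25,.5,.75)],"px/m",round(Ln/(hi-lo)))
        cv2.imwrite(f"pics/chk_{n}_{robot.sense()['t']:.2f}.png",r["pixels"][...,::-1])
E
python3 -m jog '[0,3,-1,-5,-2.7,14.5,1,0,3,-1,-5,-2.7,14.5,1,0,3,-1,-5,-2.7,14.5,1,0,3,-1,-5,-2.7,14.5,1,0,3,-1,-5,-2.7,14.5,1,0,3,-1,-5,-2.7,14.5,1]' >/dev/null
python3 - <<'E'
from go import *
s=show();print(butt(.1));check("yellow",.1,0,.115)
place([.688,-.144],-60,84,.085,.1,lab="rim");place([.688,-.144],-60,86,.009,.1,lab="in")
E
```

```text
t 8.5 j [0.01, 1.19, -0.58, 1.9, 1.93, 1.94, 1.85] p [0.6932, -0.1522, 0.2122] R [[0.057, -0.865, 0.499], [-0.092, -0.502, -0.86], [0.994, 0.004, -0.108]] w 0.267 ff 59.6 F [0.3, 0.5, -1.2]
(array([ 0.68349586, -0.13610134,  0.11367362]), array([ 0.05749645, -0.0919813 ,  0.99409939]))
scene expected [[265.4, 229.1], [255.0, 199.5]] len 31.4 seen t -20.2 32.4 u by quarter [None, None, None, 0.5] px/m 273
side expected [[383.3, 199.7], [389.4, 173.9]] len 26.6 seen t -24.7 26.3 u by quarter [0.1, 1.6, 3.1, 1.2] px/m 231
rim turn [-0.1  0.2  0.2] shift [-2.77  0.03  0.83] rows~ 0.5
in turn [-0.1  2.2  0.2] shift [-10.29  -0.     1.41] rows~ 1.7
```

Run:
```python
import cv2,glob,numpy as np
a=cv2.imread(glob.glob("pics/chk_scene_8*.png")[0])[150:280,190:350];b=cv2.imread(glob.glob("pics/chk_side_8*.png")[0])[120:250,310:470]
cv2.imwrite("pics/c1.png",cv2.resize(np.hstack([a,b]),None,fx=2.5,fy=2.5,interpolation=cv2.INTER_CUBIC))
```

```text
(no output)
```

View pics/c1.png

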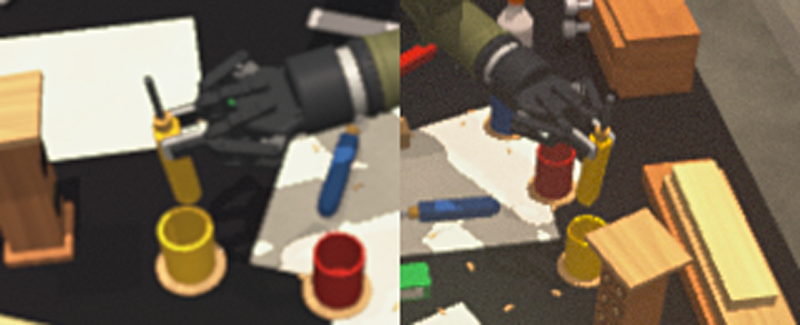

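Left half is the scene view: the rasp hangs butt down at (265,230), as predicted, above the yellow cup. Right half is the side view, which agrees. Lowering now.

```bash
python3 -m jog '[0,1,0,-2.8,0,0.8,1,0,1,0,-2.8,0,0.8,1,0,2,0,-5,0,1.1,1,0,2,0,-7.5,0,1.3,1,0,2,0,-9,0,1.4,1,0,2,0,-10.3,0,1.4,1,0,2,0,-10.3,0,1.4,1,0,2,0,-10.3,0,1.4,1]'
python3 - <<'E'
from go import *
s=show();print(butt(.1));place([.688,-.144],-60,86,.009,.1,lab="in")
E
```

```text
t: 9.6
tool_pos: [0.6943, -0.1561, 0.1083]
orientation: [[0.04, -0.866, 0.499], [-0.06, -0.501, -0.864], [0.997, 0.004, -0.072]]
wrist_force: [0.2, -0.2, -1.4]
gripper_width: 0.267
finger_force: 59.7
t 9.6 j [-0.02, 1.39, -0.51, 1.81, 2.0, 1.97, 1.75] p [0.6943, -0.1561, 0.1083] R [[0.04, -0.866, 0.499], [-0.06, -0.501, -0.864], [0.997, 0.004, -0.072]] w 0.267 ff 59.7 F [0.2, -0.2, -1.4]
(array([ 0.68629812, -0.14314851,  0.0091085 ]), array([ 0.03991622, -0.06043264,  0.99737385]))
in turn [-0.   0.1  0.2] shift [-0.01 -0.06 -0.09] rows~ 0.0
```

Inserted with no contact force. Open, then retreat straight back along the tool axis.

```bash
python3 -m jog '[0,0,0,0,0,0,-1,0,0,0,0,0,0,-1,0,0,0,0,0,0,-1,0,0,0,0,0,0,-1,0,0,0,0,0,0,-1,0,0,0,1,0,-3,-1,0,0,0,2,0,-7,-1,0,0,0,5,0,-11,-1,0,0,0,10,0,-13,-1,0,0,0,16,0,-15,-1]'
python3 - <<'E'
from go import *
s=show();check("yellow",.1,0,.1,names=())
r=robot.snapshot("scene");cv2.imwrite("pics/rel1.png",cv2.resize(r["pixels"][100:300,180:500],None,fx=2.5,fy=2.5)[...,::-1])
to(down(-144),[.489,.304,.13],"chisel hover")
E
```

```text
t: 10.85
tool_pos: [0.6255, -0.0355, 0.278]
orientation: [[0.042, -0.865, 0.5], [-0.06, -0.502, -0.863], [0.997, 0.007, -0.073]]
wrist_force: [0.7, 0.2, 0.6]
gripper_width: 0.999
finger_force: 0.0
t 10.85 j [-0.22, 1.09, -0.63, 1.98, 1.63, 2.05, 1.75] p [0.6255, -0.0355, 0.278] R [[0.042, -0.865, 0.5], [-0.06, -0.502, -0.863], [0.997, 0.007, -0.073]] w 0.999 ff 0.0 F [0.7, 0.2, 0.6]
chisel hover turn [-62.4 -68.7  66.6] shift [-18.12  -5.1  -34.78] rows~ 10.7
```

View pics/rel1.png

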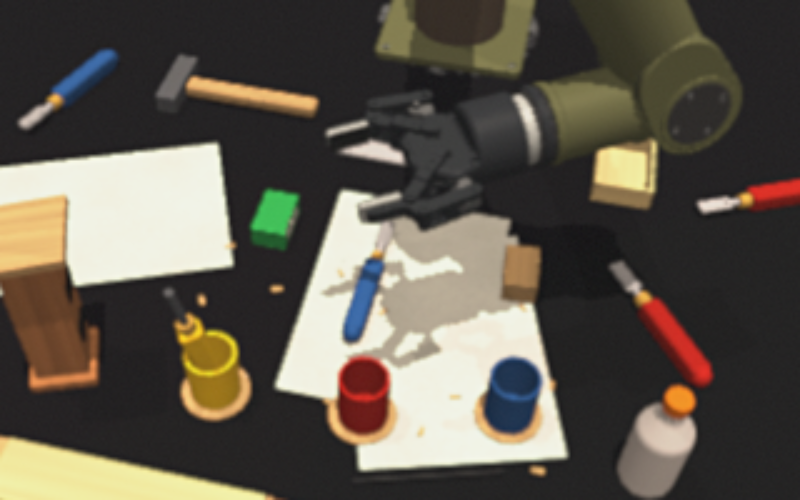

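Run:
```python
from go import *
r=robot.snapshot("scene");r2=robot.snapshot("side")
c=np.array([.688,-.144,.006])
print("rim",project(r,[c+[0,0,.064],c+[.0,.027,.064],c+[-.027,0,.064]]).round(1).tolist())
for l in (0,.1,.2,.3):
    d=R.from_rotvec([0,-l,0]).apply([0,0,1]);print(l,"scene butt/ferrule/tip",project(r,[c,c+d*.115,c+d*.18]).round(1).tolist(),"side",project(r2,[c+d*.115,c+d*.18]).round(1).tolist())
a=r["pixels"][200:270,230:300];b=r2["pixels"][150:220,350:420]
cv2.imwrite("pics/z.png",cv2.resize(np.hstack([a,b]),None,fx=5.5,fy=5.5,interpolation=cv2.INTER_CUBIC)[...,::-1])
```

```text
rim [[263.6, 240.3], [273.8, 242.4], [266.9, 231.9]]
0 scene butt/ferrule/tip [[266.0, 254.4], [261.5, 228.1], [258.5, 211.0]] side [[385.5, 199.5], [387.3, 183.9]]
0.1 scene butt/ferrule/tip [[266.0, 254.4], [263.0, 224.6], [261.1, 205.5]] side [[381.9, 200.1], [381.5, 184.7]]
0.2 scene butt/ferrule/tip [[266.0, 254.4], [264.5, 221.4], [263.6, 200.6]] side [[378.3, 200.8], [375.8, 186.0]]
0.3 scene butt/ferrule/tip [[266.0, 254.4], [266.0, 218.7], [266.1, 196.5]] side [[374.8, 201.9], [370.1, 187.7]]
```

View pics/z.png

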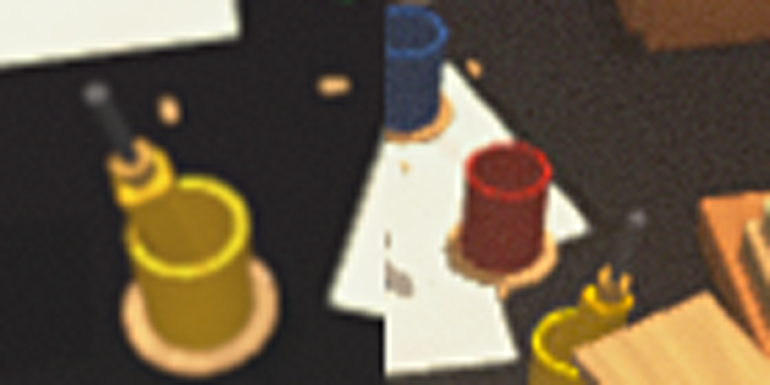

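Zoom: the rasp stands inside the yellow cup, leaning toward the tower side, tip at scene (247,217) and side (396,189). That is about 0.28 rad, within the limit. Next is the chisel.

```bash
python3 -m jog '[-62,-69,67,-10,-5,-30,-1,-62,-69,67,-10,-5,-30,-1,-62,-69,67,-10,-5,-30,-1,-62,-69,67,-10,-5,-30,-1,-62,-69,67,-10,-5,-30,-1,-62,-69,67,-10,-5,-30,-1,-62,-69,67,-10,-5,-30,-1,-62,-69,67,-10,-5,-30,-1,-62,-69,67,-10,-5,-30,-1,-62,-69,67,-10,-5,-30,-1]' >/dev/null
python3 - <<'E'
from go import *
s=show()
to(down(-144),[.489,.304,.14],"chisel hover")
E
```

```text
t 12.25 j [0.01, 0.94, -1.18, 1.67, 0.93, 1.29, 0.85] p [0.516, 0.2528, 0.1979] R [[-0.77, -0.637, -0.019], [-0.633, 0.768, -0.092], [0.073, -0.059, -0.996]] w 0.995 ff 0.0 F [-0.2, -0.8, -0.7]
chisel hover turn [-3.5 -4.1  3.6] shift [-1.59  6.    5.35] rows~ 1.3
```

```bash
python3 -m jog '[-3.5,-4,3.5,-1.6,6,5.3,-1,-3.5,-4,3.5,-1.6,6,5.3,-1,-3.5,-4,3.5,-1.6,6,5.3,-1,-3.5,-4,3.5,-1.6,6,5.3,-1]' >/dev/null
python3 - <<'E'
from go import *
s=show();r=robot.snapshot("wrist")
for a,c,p in blobs(r,"red",200):
    P=plane(r,p,.02,s)[:,:2];m,ax,t0,t1=axis(P);print(a,c.round(),m.round(4),ax.round(3),round(t1-t0,3),"mid",(m+ax*(t0+t1)/2).round(4))
E
```

```text
t 12.75 j [-0.06, 1.0, -1.14, 1.77, 1.03, 1.11, 0.64] p [0.489, 0.3054, 0.142] R [[-0.805, -0.594, 0.0], [-0.594, 0.805, -0.005], [0.002, -0.004, -1.0]] w 0.999 ff 0.0 F [0.4, 0.0, -0.1]
2725 [600.  83.] [0.2626 0.4432] [-0.424  0.906] 0.096 mid [0.2626 0.4433]
2724 [314. 226.] [0.5163 0.3237] [-0.807 -0.59 ] 0.114 mid [0.5191 0.3258]
```

```bash
python3 -m jog '[0,0,0,0.6,-0.1,7,-1,0,0,0,0.6,-0.1,13.8,-1,0,0,0,0.6,-0.1,13.8,-1,0,0,0,0.6,-0.1,13.8,-1,0,0,0,0.6,-0.1,13.8,1,0,0,0,0.6,-0.1,13.8,1,0,0,0,0.6,-0.1,13.8,1,0,0,0,0.6,-0.1,13.8,1,0,0,0,0.6,-0.1,13.8,1,0,0,0,0.6,-0.1,13.8,1]' >/dev/null
python3 - <<'E'
from go import *
s=show();O=np.array(s["orientation"]);p=np.array(s["tool_pos"])
print("Lg",(p[:2]-[.5195,.3258])@O[:2,0]+.0575)
to(down(-144),[.489,.304,.28],"lift");to(tilt(-60,0),[.55,.15,.30],"pre");
E
```

```text
t 14.05 j [-0.11, 1.18, -0.99, 1.84, 1.28, 0.95, 0.47] p [0.4844, 0.3001, 0.0045] R [[-0.805, -0.593, 0.001], [-0.593, 0.805, -0.004], [0.002, -0.004, -1.0]] w 0.27 ff 59.8 F [0.2, -1.8, 6.2]
Lg 0.10099804251696722
lift turn [-0.2 -0.1  0.4] shift [ -0.56  -0.06 -27.55] rows~ 4.4
pre turn [ -0.1  -0.2 -83.6] shift [  3.67 -16.08 -29.48] rows~ 7.8
```

```bash
python3 -m jog '[0,0,0,0,0,-6,1,0,0,0,0,0,-12,1,0,0,0,0,0,-18,1,0,0,-10,1,-4,-24,1,0,0,-84,3.7,-16,-29.5,1,0,0,-84,3.7,-16,-29.5,1,0,0,-84,3.7,-16,-29.5,1,0,0,-84,3.7,-16,-29.5,1,0,0,-84,3.7,-16,-29.5,1,0,0,-84,3.7,-16,-29.5,1]' >/dev/null
python3 - <<'E'
from go import *
s=show();to(tilt(-60,83),[.60,.11,.28],"tilted")
E
```

```text
t 15.3 j [0.33, 0.9, -1.44, 1.62, 0.9, 1.45, 2.29] p [0.549, 0.1498, 0.2989] R [[0.343, -0.939, -0.001], [-0.939, -0.343, -0.005], [0.005, 0.003, -1.0]] w 0.267 ff 59.4 F [0.1, -0.9, -0.6]
tilted turn [ 7.3 82.5 -8. ] shift [ 5.48 -3.43  1.9 ] rows~ 7.8
```

```bash
python3 -m jog '[7,82,-8,5.5,-3.4,1.9,1,7,82,-8,5.5,-3.4,1.9,1,7,82,-8,5.5,-3.4,1.9,1,7,82,-8,5.5,-3.4,1.9,1,7,82,-8,5.5,-3.4,1.9,1,7,82,-8,5.5,-3.4,1.9,1,7,82,-8,5.5,-3.4,1.9,1,7,82,-8,5.5,-3.4,1.9,1,7,82,-8,5.5,-3.4,1.9,1,7,82,-8,5.5,-3.4,1.9,1]' >/dev/null
python3 - <<'E'
from go import *
s=show();place([.685,.0135],-60,86,.10,.101,lab="rim")
E
```

```text
t 16.55 j [-0.46, 1.08, -0.65, 1.78, 1.44, 2.06, 1.82] p [0.5999, 0.1101, 0.2807] R [[0.067, -0.871, 0.487], [-0.117, -0.491, -0.863], [0.991, 0.001, -0.134]] w 0.265 ff 59.5 F [-0.6, -0.6, -0.3]
rim turn [ 0.6  3.7 -0. ] shift [-6.11 -2.69 14.83] rows~ 2.6
```

```bash
python3 -m jog '[1,4,0,-6.1,-2.7,14.8,1,1,4,0,-6.1,-2.7,14.8,1,1,4,0,-6.1,-2.7,14.8,1,1,4,0,-6.1,-2.7,14.8,1,1,4,0,-6.1,-2.7,14.8,1,1,4,0,-6.1,-2.7,14.8,1]' >/dev/null
python3 - <<'E'
from go import *
s=show();print(butt(.101));check("red",.101,0,.08)
place([.685,.0135],-60,87,.009,.101,lab="in")
E
```

```text
t 17.3 j [-0.3, 1.23, -0.5, 1.73, 1.72, 1.95, 1.84] p [0.6913, 0.0038, 0.2011] R [[0.031, -0.861, 0.507], [-0.056, -0.508, -0.86], [0.998, -0.001, -0.064]] w 0.264 ff 59.4 F [0.3, 0.8, -1.5]
(array([0.68409698, 0.01631822, 0.10080778]), array([ 0.03143203, -0.05620518,  0.99792435]))
scene expected [[326.3, 244.4], [324.8, 224.6]] len 19.8 seen t -25.0 29.1 u by quarter [0.3, -0.1, -0.1, -3.4] px/m 248
side expected [[372.3, 172.3], [375.0, 154.4]] len 18.1 seen t -24.1 25.1 u by quarter [1.0, 1.9, 0.8, 1.2] px/m 226
in turn [-0.5  0.6 -0. ] shift [-9.12  0.06  0.57] rows~ 1.5
```

The handle lies within about 1 px of the expected line, so I'll lower it.

```bash
python3 -m jog '[0,0.5,0,-2,0,0.3,1,0,0.5,0,-4,0,0.4,1,0,0.5,0,-6,0,0.5,1,0,0.5,0,-8,0,0.6,1,0,0.5,0,-9.1,0,0.6,1,0,0.5,0,-9.1,0,0.6,1]'
python3 - <<'E'
from go import *
s=show();print(butt(.101))
E
```

```text
t: 18.15
tool_pos: [0.6913, 0.0018, 0.1086]
orientation: [[0.028, -0.862, 0.506], [-0.045, -0.507, -0.861], [0.999, 0.001, -0.053]]
wrist_force: [-0.0, 0.3, -1.4]
gripper_width: 0.267
finger_force: 59.4
t 18.15 j [-0.32, 1.4, -0.46, 1.64, 1.76, 1.95, 1.77] p [0.6913, 0.0018, 0.1086] R [[0.028, -0.862, 0.506], [-0.045, -0.507, -0.861], [0.999, 0.001, -0.053]] w 0.267 ff 59.4 F [-0.0, 0.3, -1.4]
(array([0.68448351, 0.01323863, 0.00817632]), array([ 0.027796  , -0.04461901,  0.99861731]))
```

```bash
python3 -m jog '[0,0,0,0,0,0,-1,0,0,0,0,0,0,-1,0,0,0,0,0,0,-1,0,0,0,0,0,0,-1,0,0,0,0,0,0,-1,0,0,0,1,0,-3,-1,0,0,0,2,0,-7,-1,0,0,0,5,0,-11,-1,0,0,0,10,0,-13,-1,0,0,0,16,0,-15,-1]' >/dev/null
python3 - <<'E'
from go import *
s=show()
for n in("scene","side"):
    r=robot.snapshot(n)["pixels"];a=(r[190:270,230:350] if n=="scene" else r[130:210,320:440]);b=a if n=="scene" else np.hstack([b,a])
cv2.imwrite("pics/rel2.png",cv2.resize(b,None,fx=3.3,fy=3.3,interpolation=cv2.INTER_CUBIC)[...,::-1])
# gouge grasp
hc=np.array([.5430,-.019]);b=np.array([-.9997,.025]);print(hc+.0425*b)
to(down(178.5),[*(hc+.0425*b),.25],"gouge high")
E
```

```text
t 19.4 j [-0.52, 1.12, -0.54, 1.72, 1.48, 2.05, 1.85] p [0.6195, 0.1244, 0.2767] R [[0.03, -0.862, 0.507], [-0.045, -0.508, -0.86], [0.999, 0.003, -0.054]] w 0.999 ff 0.0 F [1.6, 0.1, 0.2]
[ 0.50051275 -0.0179375 ]
gouge high turn [-89.4 -48.8  93.9] shift [-2.69 17.69  6.54] rows~ 12.9
```

View pics/rel2.png

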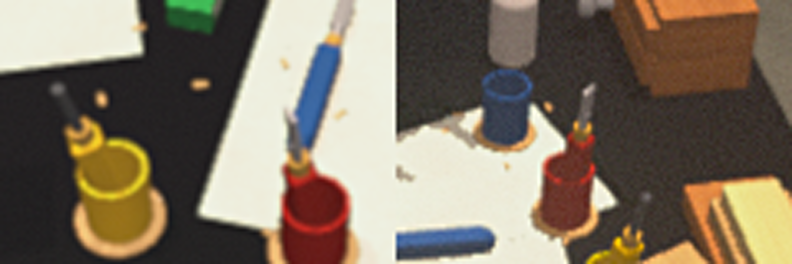

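The chisel stands in red and the rasp in yellow, seen in both views. Next is the gouge.

```bash
python3 -m jog '[0,-86,0,-1,6,-3,-1,0,-86,0,-1,6,-3,-1,0,-86,0,-1,6,-3,-1,0,-86,0,-1,6,-3,-1,0,-86,0,-1,6,-3,-1,0,-86,0,-1,6,-3,-1,0,-86,0,-1,6,-3,-1,0,-86,0,-1,6,-3,-1,0,-86,0,-1,6,-3,-1]' >/dev/null
python3 - <<'E'
from go import *
s=show();to(down(178.5),[.5005,-.018,.20],"gouge high")
E
```

```text
t 20.62 j [0.35, 0.86, -1.29, 1.68, 0.87, 1.3, 2.54] p [0.5549, 0.114, 0.2661] R [[0.497, -0.868, 0.005], [-0.868, -0.497, -0.015], [0.016, 0.003, -1.0]] w 1.001 ff 0.0 F [-0.3, -0.4, -1.1]
gouge high turn [ -0.9  -0.7 121.3] shift [ 8.65 11.26  6.79] rows~ 11.3
```

```bash
python3 -m jog '[-1,-1,121,8.6,11.3,6.8,-1,-1,-1,121,8.6,11.3,6.8,-1,-1,-1,121,8.6,11.3,6.8,-1,-1,-1,121,8.6,11.3,6.8,-1,-1,-1,121,8.6,11.3,6.8,-1,-1,-1,121,8.6,11.3,6.8,-1,-1,-1,121,8.6,11.3,6.8,-1,-1,-1,121,8.6,11.3,6.8,-1,-1,-1,121,8.6,11.3,6.8,-1,-1,-1,121,8.6,11.3,6.8,-1]' >/dev/null
python3 - <<'E'
from go import *
s=show();to(down(178.5),[.5005,-.018,.14],"gouge hover")
E
```

```text
t 21.88 j [0.44, 0.69, -0.85, 1.95, 0.7, 0.82, 1.0] p [0.4986, -0.0121, 0.201] R [[-0.975, -0.222, -0.001], [-0.222, 0.975, 0.002], [0.0, 0.002, -1.0]] w 1.003 ff 0.0 F [-0.6, -0.0, -0.0]
gouge hover turn [ 0.1 -0.  14.3] shift [-0.06 -0.63  6.1 ] rows~ 1.3
```

```bash
python3 -m jog '[0,0,14.3,0,-0.6,6,-1,0,0,14.3,0,-0.6,6,-1,0,0,14.3,0,-0.6,6,-1,0,0,14.3,0,-0.6,6,-1]' >/dev/null
python3 - <<'E'
from go import *
s=show();r=robot.snapshot("wrist")
for a,c,p in blobs(r,"blue",400):
    P=plane(r,p,.02,s)[:,:2];m,ax,t0,t1=axis(P);print(a,c.round(),m.round(4),ax.round(3),round(t1-t0,3),"mid",(m+ax*(t0+t1)/2).round(4))
E
```

```text
t 22.38 j [0.36, 0.75, -0.69, 2.01, 0.78, 0.67, 0.71] p [0.5011, -0.0177, 0.1418] R [[-1.0, 0.02, 0.001], [0.02, 1.0, 0.003], [-0.001, 0.003, -1.0]] w 0.998 ff 0.0 F [0.4, -0.3, 1.1]
2324 [314. 228.] [ 0.5366 -0.0191] [-0.999  0.034] 0.11 mid [ 0.5407 -0.0192]
959 [484. 306.] [0.6304 0.1616] [0.578 0.816] 0.065 mid [0.6312 0.1627]
```

```bash
python3 -m jog '[0,0,-1,0,0,7,-1,0,0,-1,0,0,13.8,-1,0,0,-1,0,0,13.8,-1,0,0,-1,0,0,13.8,-1,0,0,-1,0,0,13.8,1,0,0,-1,0,0,13.8,1,0,0,-1,0,0,13.8,1,0,0,-1,0,0,13.8,1,0,0,-1,0,0,13.8,1,0,0,-1,0,0,13.8,1]' >/dev/null
python3 - <<'E'
from go import *
s=show();O=np.array(s["orientation"]);p=np.array(s["tool_pos"])
print("Lg",(p[:2]-[.5420,-.0192])@O[:2,0]+.0575)
to(tilt(-60,0),[.53,.22,.30],"pre");
E
```

```text
t 23.68 j [0.19, 0.96, -0.4, 2.06, 1.14, 0.36, 0.4] p [0.5015, -0.0182, 0.0042] R [[-1.0, 0.005, 0.002], [0.005, 1.0, 0.003], [-0.002, 0.003, -1.0]] w 0.266 ff 59.0 F [0.7, -0.4, 6.3]
Lg 0.0979999220741325
pre turn [  -0.     0.2 -120.3] shift [ -2.79  23.92 -29.51] rows~ 11.2
```

```bash
python3 -m jog '[0,0,0,0,0,-6,1,0,0,0,0,0,-12,1,0,0,0,0,0,-18,1,0,0,0,0,2,-24,1,0,0,-120,-2.8,24,-29.5,1,0,0,-120,-2.8,24,-29.5,1,0,0,-120,-2.8,24,-29.5,1,0,0,-120,-2.8,24,-29.5,1,0,0,-120,-2.8,24,-29.5,1,0,0,-120,-2.8,24,-29.5,1]' >/dev/null
python3 - <<'E'
from go import *
s=show();to(tilt(-60,0),[.53,.22,.30],"pre")
E
```

```text
t 24.93 j [0.12, 0.75, -1.12, 1.61, 0.7, 1.24, 1.55] p [0.5295, 0.2212, 0.299] R [[-0.429, -0.903, 0.0], [-0.903, 0.429, 0.002], [-0.002, 0.001, -1.0]] w 0.27 ff 59.1 F [0.1, -0.3, -1.6]
pre turn [ -0.    0.1 -55.4] shift [ 0.08 -0.09 -0.1 ] rows~ 5.2
```

```bash
python3 -m jog '[0,0,-55,0,0,0,1,0,0,-55,0,0,0,1,0,0,-55,0,0,0,1,0,0,-55,0,0,0,1,0,0,-55,0,0,0,1,0,0,-55,0,0,0,1]' >/dev/null
python3 - <<'E'
from go import *
s=show();to(tilt(-60,83),[.57,.26,.28],"tilted")
E
```

```text
t 25.68 j [0.18, 0.85, -1.35, 1.61, 0.85, 1.38, 2.38] p [0.5298, 0.2204, 0.2986] R [[0.487, -0.873, -0.0], [-0.873, -0.487, 0.003], [-0.002, -0.001, -1.0]] w 0.262 ff 59.1 F [1.4, 0.7, -1.1]
tilted turn [ 0.6 83.1 -0.7] shift [-1.5  -5.44  1.87] rows~ 7.8
```

```bash
python3 -m jog '[0,83,0,-1.5,-5.4,1.9,1,0,83,0,-1.5,-5.4,1.9,1,0,83,0,-1.5,-5.4,1.9,1,0,83,0,-1.5,-5.4,1.9,1,0,83,0,-1.5,-5.4,1.9,1,0,83,0,-1.5,-5.4,1.9,1,0,83,0,-1.5,-5.4,1.9,1,0,83,0,-1.5,-5.4,1.9,1,0,83,0,-1.5,-5.4,1.9,1]' >/dev/null
python3 - <<'E'
from go import *
s=show();place([.647,.159],-60,86,.10,.098,lab="rim")
E
```

```text
t 26.8 j [-0.76, 1.13, -0.49, 1.48, 1.31, 2.06, 1.96] p [0.569, 0.2613, 0.2784] R [[0.06, -0.872, 0.486], [-0.108, -0.49, -0.865], [0.992, -0.001, -0.123]] w 0.265 ff 59.2 F [-0.1, -0.2, 0.2]
rim turn [ 0.7  3.1 -0.1] shift [-6.33 -1.8  14.89] rows~ 2.6
```

```bash
python3 -m jog '[1,3,0,-6.3,-1.8,14.9,1,1,3,0,-6.3,-1.8,14.9,1,1,3,0,-6.3,-1.8,14.9,1,1,3,0,-6.3,-1.8,14.9,1,1,3,0,-6.3,-1.8,14.9,1,1,3,0,-6.3,-1.8,14.9,1]' >/dev/null
python3 - <<'E'
from go import *
s=show();print(butt(.098));check("blue",.098,0,.08)
r=robot.snapshot("scene")["pixels"][190:280,330:450];b=robot.snapshot("side")["pixels"][110:200,300:420]
cv2.imwrite("pics/g3.png",cv2.resize(np.hstack([r,b]),None,fx=3.3,fy=3.3,interpolation=cv2.INTER_CUBIC)[...,::-1])
place([.647,.159],-60,87,.009,.098,lab="in")
E
```

```text
t 27.55 j [-0.59, 1.24, -0.41, 1.55, 1.49, 1.93, 1.88] p [0.6538, 0.1487, 0.2] R [[0.032, -0.864, 0.503], [-0.068, -0.504, -0.861], [0.997, -0.006, -0.075]] w 0.265 ff 59.2 F [0.7, -0.2, -1.0]
(array([0.64658098, 0.16221985, 0.10287123]), array([ 0.0322689 , -0.06813365,  0.99715421]))
scene expected [[388.7, 243.0], [390.9, 223.2]] len 20.0 seen t -24.9 28.9 u by quarter [0.4, 0.7, 0.7, -2.9] px/m 249
side few
in turn [-0.3  1.2 -0.3] shift [-9.29  0.08  0.53] rows~ 1.5
```

View pics/g3.png

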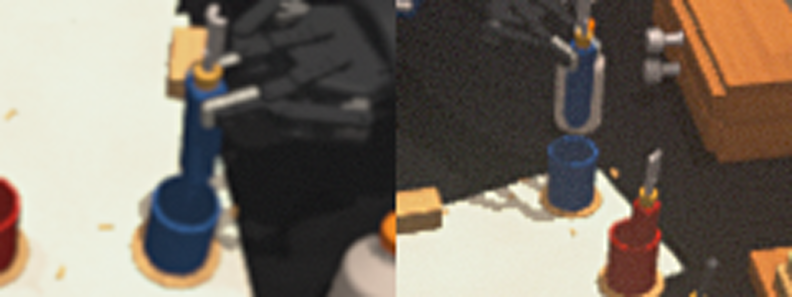

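The gouge hangs above the blue cup: side crop butt at (577,125) over rim (572,155), and the scene view agrees. Lowering now.

```bash
python3 -m jog '[0,1,0,-2,0,0.3,1,0,1,0,-4,0,0.4,1,0,1,0,-6,0,0.5,1,0,1,0,-6,0,0.5,1]'|grep -E "pos|force"; python3 -m jog '[0,0,0,-1.5,0,0.1,1,0,0,0,-3.3,0,0.1,1,0,0,0,-3.3,0,0.1,1,0,0,0,-3.3,0,0.1,1]'|grep -E "pos|force"
python3 -c "
from go import *
show();print(butt(.098))"
```

```text
tool_pos: [0.6539, 0.1464, 0.1369]
wrist_force: [-0.3, 1.1, 0.4]
finger_force: 59.2
tool_pos: [0.6541, 0.1473, 0.1056]
wrist_force: [-0.2, -0.5, -0.5]
finger_force: 59.2
t 28.75 j [-0.6, 1.4, -0.38, 1.46, 1.52, 1.91, 1.82] p [0.6541, 0.1473, 0.1056] R [[0.025, -0.864, 0.502], [-0.05, -0.503, -0.863], [0.998, -0.003, -0.056]] w 0.261 ff 59.2 F [-0.2, -0.5, -0.5]
(array([0.64761772, 0.15912176, 0.00820307]), array([ 0.02498232, -0.04973807,  0.9984498 ]))
```

```bash
python3 -m jog '[0,0,0,0,0,0,-1,0,0,0,0,0,0,-1,0,0,0,0,0,0,-1,0,0,0,0,0,0,-1,0,0,0,0,0,0,-1,0,0,0,1,0,-3,-1,0,0,0,2,0,-7,-1,0,0,0,5,0,-11,-1,0,0,0,10,0,-13,-1,0,0,0,14,0,-15,-1]' >/dev/null
python3 -m jog '[0,0,0,2,0,0,-1,0,0,0,2,0,0,-1,0,0,0,2,0,0,-1,0,0,0,2,0,0,-1,0,0,0,2,0,0,-1,0,0,0,2,0,0,-1]' >/dev/null
python3 - <<'E'
from go import *
show();r=robot.snapshot("scene");r2=robot.snapshot("side")
a=r["pixels"][160:310,180:480];b=r2["pixels"][110:260,270:430]
b=np.hstack([a,b]);cv2.imwrite("pics/fin.png",cv2.resize(b,None,fx=1.7,fy=1.7,interpolation=cv2.INTER_CUBIC)[...,::-1])
E
```

```text
t 30.75 j [-0.8, 1.16, -0.4, 1.44, 1.33, 2.05, 1.99] p [0.5828, 0.2686, 0.2734] R [[0.025, -0.865, 0.502], [-0.049, -0.502, -0.863], [0.999, -0.003, -0.055]] w 1.003 ff 0.0 F [0.3, 0.5, 0.1]
```

View pics/fin.png

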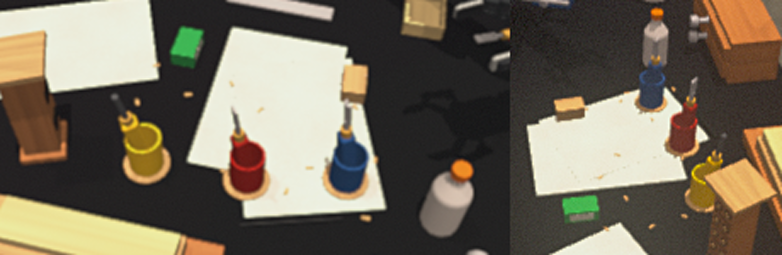

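All three tools stand blade up in their own cups at crop (145,145), (245,165) and (348,160), and the bystanders have not moved. The cup geometry caps the lean at about 0.32 rad. Handing in.

```bash
python3 -c "
from plant import robot
print(robot.close_job())"
```

```text
the job is handed in; nothing more can be done
None
```

The rasp, chisel and gouge are each standing blade up in the yellow, red and blue cup respectively, and the job was handed in at about 31 s of simulated time. The hand-in call returned no verdict, but the last pictures showed all three tools upright in their cups and the tower, glue, offcut and carton in place.

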